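Draw and hold the test vacuum on a valve fitting

TASK

One nest of the leak tester holds a threaded fitting, the other is closed with a flat blank: slide the selector on the valve block all the way to the side of the fitting's nest, and only then take the knob of the leaning suction cylinder and draw its rod straight out along the bore, without forcing it sideways, until the groove turned in the rod has come out level with the cylinder's mouth. Finish while holding the rod there by its knob, since it goes back in if it is let go; leave the fitting, the blank and the other things on the bench where they are.

Things in the scene. Friction and masses are not known exactly. Their poses are not given: they have to be found in the camera images.
- tester: Twin-nest leak tester, fixed: aluminium plate 240 x 400 x 15 mm. Origin: centre of its underside, on the bench; z up, -x its front. On it (tester frame, mm): valve block 50 x 170 at x -75, y -75, top 51 high; two white square nests of 84, tops 29 high, at x 60, y -20 and x 60, y -130; dial gauge of 60 at x 70, y 65, top 160 high; leaning suction cylinder at y 135.
- slide (a joint): Travel of the selector along the tester's +y, 0 to 0.07 m between hard stops: 0 = at the side of the nest at y -130 mm, 0.07 = at the side of the nest at y -20 mm. It starts somewhere in the middle (both shut), takes about 3 N to slide and stays where it is left.
- slide_grip (a point): Point on the centre line of the selector's black grip, 25 mm above the valve block's top: a good TCP height. The grip is a block 34 mm (tester x) by 16 mm (along its travel) by 30 mm high, with three fine ridges on top; its top is 10 mm above this point, its underside 5 mm above the valve block.
- fitting: The fitting under test: black plastic valve body, 64 mm high, with an open-mouthed threaded collar of 63 mm diameter and a short outlet stub at its side, standing upright in one of the two nests (either may have it). Origin: centre of its underside, 21 mm above the bench.
- blank: Grey plastic blank closing the other nest: flange of 72 mm diameter with a stem of 24 mm diameter on top, 44 mm high. Origin: centre of its underside.
- cylinder: Suction cylinder, fixed on the tester: steel tube between square aluminium caps of 46 mm, 135 mm long, leaning 20 degrees from upright towards the tester's front (-x). Origin: centre of the bore's mouth in the top cap's outer face (tester frame: x 34, y 135, 164 mm above the bench); z points out along the bore, y is the tester's y. Bore 15.5 mm, 28 mm long in the cap.
- rod: Piston rod, steel, 14 mm diameter, with a black ribbed round knob of 34 mm diameter, 24 mm high, at its outer end. Origin: knob's centre; z outwards along the rod. Home at the start: knob's centre 32 mm from the mouth, 17 mm free under its collar. Drawing takes 6 to 10 N along the bore; a stop ends the stroke at 70 mm. Let go, it goes back in. 1.5 mm play in the bore; turns freely.
- groove (a point): Centre of the dark groove, 3 mm wide, turned in the rod 77 mm below the knob's centre. At the start it is 45 mm inside the bore, out of sight; the job needs it at the origin of cylinder, that is the rod drawn by 45 mm.
- union_nut: Bystander: black plastic nut ring, 80 mm outside, 62 mm inside, 28 mm high, lying on the tester's plate near x -70, y 80 mm.
- seal_ring: Bystander: rubber ring, 48 mm outside, 7 mm thick, on the tester's plate near x -90, y 155 mm.
- spare_fitting: Bystander: another black fitting like the one under test, standing on the bench to the right of the tester.
- spare_fitting2: Bystander: a third such fitting, standing on the bench to the right of the tester.
- spanner: Bystander: steel open-ended spanner, 200 mm long, lying on the bench to the left of the tester.
- seal_bowl: Bystander: white plastic bowl with rubber seals, 116 mm diameter, 40 mm high, on the bench to the left of the tester.
- leak_spray: Bystander: white plastic bottle, 56 mm diameter, 150 mm high, standing on the bench to the far right of the tester.
Not all that is in view belongs to the job. What is shaped like the fitting but purple or red is not meant. Several things have the shape of the rod; the one meant has the colours described above.

How it is judged:
By the outcome, as a careful person would: the job done as asked, in the order asked, and still so for the second after the job is handed in, while the arm keeps its last pose, push and grip.
It also fails if it takes over 48 s, if anything falls off the work surface, if the arm or the gripper's body presses on something with over 40 N, if the wrist force passes 120 N, or if a joint passes its speed limit or range.

ROBOT

A 6-joint arm with a two-finger parallel gripper is mounted at the origin on the work surface. World frame = base frame: x ahead of the robot, y to its left, z up, the work surface at z = 0. Lengths are in mm, angles in rad, forces in N, time in s.
With the tool pointing down it reaches from about 275 to 750 mm from the base axis. Payload 10.2 kg.
Tool frame: the origin (TCP) lies between the finger pads, 19 mm behind the fingertips; this is the grasp point; z points along the fingers, y is the line along which they close (so a half turn about z gives the same grasp; the last joint's range is limited). The gripper opens to 85 mm and grips with 20 to 120 N. Pads are 22 mm wide; open, the fingers measure 114 mm over their backs; the gripper's body (76 mm by 85 mm) begins 54 mm behind the grasp point. The pads swing forward as they close: fully open they stand 13 mm farther back than shut.
Start: joints at [-1.52, 0.313, 1.498, -0, 1.331, -0.223], TCP at [141.942, -505.454, 249.994] pointing down, gripper open.
Joint ranges: [-2.94, 2.94], [-0.97, 2.17], [0.19, 2.56], [-1.23, 4.37], [0.02, 3.11], [-2.88, 2.88]. Speed limits (rad/s): [2.39, 2.39, 3.01, 3.14, 3.14, 3.14].

INTERFACE

Orientations are given as a unit quaternion [w, x, y, z].
In Python, from rig import ctrl gives the robot as it stands.
- The arm moves only by the tool send_rows, never from a script. Its argument "targets" is a list of rows, each a list of 7 numbers: the closure, from -1 (fully open) to 1 (shut), so that 0 is half open, then the shift along the tool's x, y, z in m, then the turn, a rotation vector about the tool's x, y, z in rad. In form: [[claw, dx, dy, dz, ax, ay, az], ...]. A call has exactly 10 rows; each row shifts and turns the commanded pose from where the row before left it, along the tool's axes as they then stand; what a row does not reach is not made up. A row lasts 1/8 s, in which the tool goes at most 62.5 mm and 10.7 degrees, less where a joint would pass 70% of its speed; a pose out of reach is approached as far as the arm can. A call with a gripper value outside its range is refused whole. The fingers move at their own pace and stop on an object; "squeeze" is the grip in N (left out, the last holds). Time passes only in rows, so rows that do not move let the fingers close, or fill a call up. It gives the time, the measured TCP pose, the force, the opening and the grip force at its end, in the units of the state.
- ctrl.sense(): the state, without advancing time (a new reading comes with each control period).
- ctrl.capture(name): name is "scene" or "side" or "wrist"; returns a dict with "img" (420x560x3 uint8, red, green, blue), "camera_matrix" (3x3 intrinsics, pixels), "R" (3x3) and "t" (3): a world point X has camera coordinates R X + t. Camera axes: x right, y down, z forward; pixel columns grow to the right and rows downward; lengths in mm; the calibration is good to about 2 mm. The wrist camera is an equidistant fisheye: a pixel r from the principal point sees the ray r / f radians off the axis. A picture is of the moment at which its call begins. There is no depth.
- ctrl.finish_job(): hands the job in; it is judged then, once.
Trained networks look in a picture, given as the dict that the camera call returned (one of the last four; its "shot" number tells which), for a name from the list of things; names that differ only in an ending like _2 or _b are one class to them, and where a whole thing is asked for, a point or a joint stands for the part that bears it (a point fixed in the world has none). Each returns a list of dicts, best first, with "score" (0 to 1); they miss things now and then, are a little off and sometimes report something else, mostly with a low value. They report only what shows in the picture. A call takes as long as a camera call. They do not tell look-alikes from the thing itself.
- ctrl.boxes_of(query, picture): "extent" ([left, top, width, height] in pixels, round what is visible of it).
- ctrl.landmark_of(query, picture): "point" ([column, row] in pixels: a listed point, or the origin of a listed thing).
The state is a dict: "time_s": time; "joints": joint angles; "dq": joint speeds; "tau": joint torques, N m; "eef_pos": TCP position; "ee_rot": TCP orientation; "force": force on the tool from outside, world axes, zero at the start; "wrist_torque": the same for the moment, N m; "grip_width": opening from 0.0 (shut) to 1.0 (fully open); "grip_force": force on a finger pad.
Only numpy, scipy, OpenCV 4.12 (cv2) and the standard library are available. Lean on these libraries where they do the work, as an engineer would, in place of code of your own. Each camera call takes 0.05 s, during which the arm holds its last target. There are 200 camera calls.

## Working session

There is one attempt and no reset: what is moved stays moved. The work goes in short steps, Python scripts to look and compute and a tool call to move; the robot and the scene stay as the last step left them, time stands still between calls to the robot, and variables do not carry over. Pictures are saved under pics/ and viewed, at most 10 in all, crops included, and the job is handed in when it is done.

Besides the shell and the picture viewer there is one more tool, called after "Emit:" in YAML: its name, and indented under it one key for each argument. send_rows: Moves the arm, as the interface text tells. Its arguments: {"type":"object","properties":{"targets":{"type":"array"},"squeeze":{"type":"number"}},"required":["targets"]}

```bash
mkdir -p pics
cat > h.py <<'E'
import numpy as np, cv2
from rig import ctrl
def save(p,n): cv2.imwrite('pics/'+n,cv2.cvtColor(p['img'],cv2.COLOR_RGB2BGR))
def ray(p,uv):
    K,R,t=map(np.array,(p['camera_matrix'],p['R'],p['t']))
    d=R.T@np.linalg.inv(K)@np.array([*uv,1.]); return -R.T@t,d/np.linalg.norm(d)
def tri(rs):
    A=0;b=0
    for c,d in rs:
        M=np.eye(3)-np.outer(d,d);A=A+M;b=b+M@c
    x=np.linalg.solve(A,b); return x,[np.linalg.norm((np.eye(3)-np.outer(d,d))@(x-c)) for c,d in rs]
def proj(p,X):
    K,R,t=map(np.array,(p['camera_matrix'],p['R'],p['t'])); q=K@(R@X+t); return q[:2]/q[2]
E
python3 - <<'E'
from h import *
a=ctrl.capture('scene');b=ctrl.capture('side')
save(a,'scene.png');save(b,'side.png')
for n in ['tester','slide_grip','fitting','blank','cylinder','rod','union_nut','seal_ring']:
    for p,s in((a,'scene'),(b,'side')):
        print(n,s,[(np.round(o['point']).tolist(),round(o['score'],2)) for o in ctrl.landmark_of(n,p)][:4])
for p in(a,b): print(np.round(-np.array(p['R']).T@p['t']))
E
```

```text
tester scene [([283.0, 271.0], 0.68), ([220.0, 254.0], 0.65)]
tester side [([336.0, 262.0], 0.81)]
slide_grip scene [([220.0, 205.0], 0.54), ([173.0, 195.0], 0.45)]
slide_grip side [([319.0, 263.0], 0.49)]
fitting scene [([262.0, 209.0], 0.97), ([279.0, 354.0], 0.78), ([194.0, 255.0], 0.77)]
fitting side [([355.0, 264.0], 0.97), ([271.0, 276.0], 0.85), ([340.0, 200.0], 0.45)]
blank scene [([174.0, 234.0], 0.56)]
blank side [([369.0, 290.0], 0.79)]
cylinder scene [([230.0, 254.0], 0.87), ([194.0, 256.0], 0.66)]
cylinder side [([342.0, 192.0], 0.98)]
rod scene [([313.0, 250.0], 0.62), ([414.0, 240.0], 0.57)]
rod side [([273.0, 224.0], 0.51), ([340.0, 186.0], 0.47)]
union_nut scene [([256.0, 252.0], 0.75)]
union_nut side [([312.0, 242.0], 0.65)]
seal_ring scene [([281.0, 272.0], 0.7)]
seal_ring side [([306.0, 230.0], 0.59)]
[875. 539. 868.]
[ 388. -942.  836.]
```

View pics/scene.png

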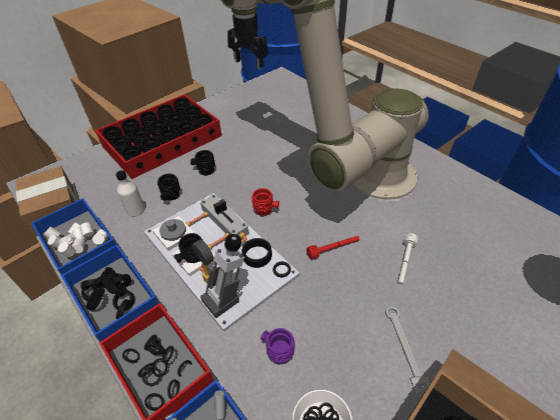

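View pics/side.png

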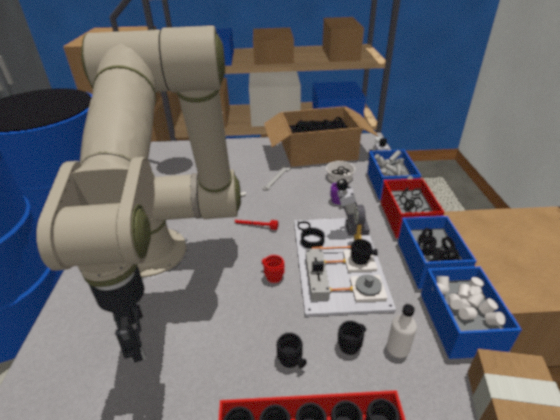

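The scene view shows the black fitting at (190,248), in the nest beside the gauge and cylinder, and the blank at (173,230) in the outer nest. The selector grip is at (221,207), and the cylinder's black knob is at (233,242) in scene and (343,186) in side.

The look-alikes are:
- **Rod:** a red one at (330,247) and a white/steel one at (408,255).
- **Fitting:** red at (263,203), purple at (279,346), and the black spares on the bench at (168,187) and (204,162).

The fitting sits in nest y = -20, so the slide target is 0.07.

```bash
cat > fit.py <<'E'
from h import *
from scipy.optimize import least_squares
a=ctrl.capture('scene');b=ctrl.capture('side')
fx=[((-120,-200,15),(210,195),(304,313)),((120,-200,15),(147,232),(390,307)),((120,200,15),(224,326),None),((-120,200,15),(298,272),(295,220)),
((34,135,164),(230,254),(342,192)),((60,-20,21),(194,255),(355,264)),((60,-130,21),(174,234),(369,290))]
def W(q,P):
    c,s=np.cos(q[2]),np.sin(q[2]); return np.array([q[0]+c*P[0]-s*P[1],q[1]+s*P[0]+c*P[1],P[2]])
f=lambda q:np.concatenate([proj(p,W(q,P))-uv for P,*m in fx for p,uv in zip((a,b),m) if uv])
r=least_squares(f,[500,0,0],loss='soft_l1',x_scale=[100,100,1]);q=r.x
print(q,np.round(f(q),1).reshape(-1,2).tolist())
np.save('q.npy',q)
ims=[]
for p,(x0,y0) in ((a,(140,180)),(b,(280,170))):
    im=cv2.cvtColor(p['img'],cv2.COLOR_RGB2BGR)[y0:y0+150,x0:x0+170]
    im=cv2.resize(im,None,fx=2.3*1.0,fy=2.3*1.0*1.6/1.0 if 0 else 2.3,interpolation=3)
    t=np.radians(20);ax=np.array([-np.sin(t),0,np.cos(t)]);m=np.array([34,135,164])
    for P in [(-120,-200,15),(120,-200,15),(120,200,15),(-120,200,15),m,m+20*ax,m+44*ax,(-75,-160,51),(-75,10,51),(-100,-160,51),(-50,-160,51),(60,-20,85),(60,-130,65),(-75,-75-35,76),(-75,-75+35,76)]:
        u=(proj(p,W(q,P))-(x0,y0))*2.3; cv2.circle(im,tuple(int(v) for v in u),2,(0,255,0),-1)
    ims.append(im)
cv2.imwrite('pics/fit.png',np.hstack(ims))
E
python3 fit.py
```

```text
[ 5.87814891e+02 -8.79620974e+01 -2.52767151e-03] [[3.9, -3.2], [0.7, 0.3], [-3.4, -1.5], [5.7, 2.0], [-0.4, 2.6], [2.1, -0.3], [-1.3, -0.2], [0.4, -0.8], [3.0, 0.4], [0.8, 1.1], [4.1, -3.3], [0.0, -1.5], [-1.7, -1.6]]
```

View pics/fit.png

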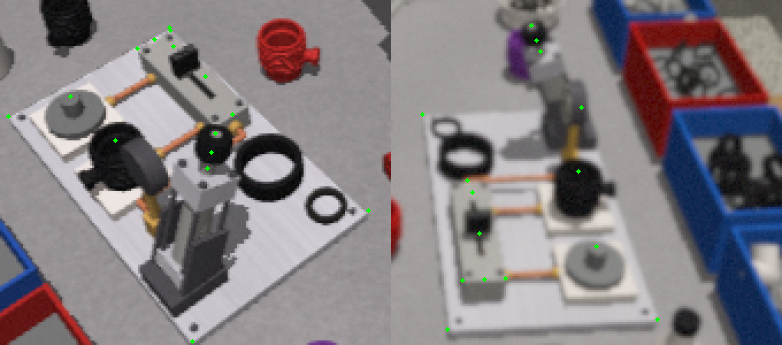

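Run:
```python
from h import *
from scipy.spatial.transform import Rotation as Ro
a=ctrl.capture('scene');b=ctrl.capture('side')
print(tri([ray(a,(220,205)),ray(b,(319,263))]))
s=ctrl.sense();print(s['time_s'],s['eef_pos'],s['ee_rot'],s['grip_width'])
w,x,y,z=s['ee_rot'];R=Ro.from_quat([x,y,z,w]).as_matrix();print(R.round(3))
w=ctrl.capture('wrist');print(w['camera_matrix'],R.T@(-np.array(w['R']).T@w['t']-np.array(s['eef_pos'])*(1000 if abs(s['eef_pos'][0])<2 else 1)))
print((np.array(w['R'])@R).round(2))
```

```text
(array([ 516.36230656, -169.1998701 ,   79.61213736]), [np.float64(1.0198635433301466), np.float64(1.019863543330126)])
1.1 [ 141.93360855 -505.44214184  250.01477879] [-3.48813001e-06  9.90643994e-01  1.36471520e-01 -2.02159213e-05] 1.000877317562962
[[ 0.963  0.27  -0.   ]
 [ 0.27  -0.963  0.   ]
 [-0.    -0.    -1.   ]]
[[325.1922621    0.         275.52818763]
 [  0.         325.1922621  208.32244029]
 [  0.           0.           1.        ]] [  76.0894383    -1.61145393 -124.88770107]
[[ 0.    1.    0.  ]
 [-0.96  0.   -0.29]
 [-0.29 -0.    0.96]]
```

Emit:
send_rows:
  targets:
    - [-1,0,0,0,0,0,0.137]
    - [-1,0,0,0,0,0,0.137]
    - [-1,0.045,-0.041,0.009,0,0,0]
    - [-1,0.045,-0.041,0.009,0,0,0]
    - [-1,0.045,-0.041,0.009,0,0,0]
    - [-1,0.045,-0.041,0.009,0,0,0]
    - [-1,0.045,-0.041,0.009,0,0,0]
    - [-1,0.045,-0.041,0.009,0,0,0]
    - [-1,0.045,-0.041,0.009,0,0,0]
    - [-1,0.045,-0.041,0.009,0,0,0]

```text
time_s: 2.4
eef_pos: [503.4, -176.0, 177.9]
ee_rot: [0.0, 1.0, -0.0, 0.0]
force: [-0.0, -0.5, 0.6]
grip_width: 0.996
grip_force: 0.0
```

```bash
cat >> h.py <<'E'
def wproj(p,X):
    K,R,t=map(np.array,(p['camera_matrix'],p['R'],p['t'])); q=R@X+t
    r=np.hypot(q[0],q[1]);th=np.arctan2(r,q[2]); return K[:2,2]+K[0,0]*th*q[:2]/max(r,1e-9)
def wray(p,uv):
    K,R,t=map(np.array,(p['camera_matrix'],p['R'],p['t'])); v=np.array(uv)-K[:2,2];r=np.linalg.norm(v);th=r/K[0,0]
    return -R.T@t,R.T@np.array([*(np.sin(th)*v/max(r,1e-9)),np.cos(th)])
def onz(cd,z): c,d=cd; return c+d*(z-c[2])/d[2]
def W(q,P):
    c,s=np.cos(q[2]),np.sin(q[2]); return np.array([q[0]+c*P[0]-s*P[1],q[1]+s*P[0]+c*P[1],P[2]])
def st():
    s=ctrl.sense(); from scipy.spatial.transform import Rotation as Ro
    w,x,y,z=s['ee_rot']; return s,np.array(s['eef_pos']),Ro.from_quat([x,y,z,w]).as_matrix()
E
python3 - <<'E'
from h import *
w=ctrl.capture('wrist');s,p,R=st();print(s['time_s'],p,R.round(3).tolist(),s['force'])
q=np.load('q.npy')
for n,z in [('slide_grip',76),('blank',21),('fitting',21),('cylinder',164),('union_nut',15)]:
    for o in ctrl.landmark_of(n,w)[:2]: print(n,np.round(o['point']),round(o['score'],2),onz(wray(w,o['point']),z).round(1))
im=w['img'].copy()
for P in [(-100,-160,51),(-50,-160,51),(-100,10,51),(-50,10,51),(-120,-200,15),(60,-130,65),(-120,200,15),(120,-200,15)]:
    u=wproj(w,W(q,P)); cv2.circle(im,tuple(int(v) for v in u),2,(0,255,0),-1)
w['img']=cv2.resize(im,(800,600));save(w,'w1.png')
E
```

```text
2.45 [ 506.51652254 -171.07299708  176.61485146] [[1.0, 0.004, 0.001], [0.004, -1.0, 0.002], [0.001, -0.002, -1.0]] [-0.07398121  6.97204461 -1.88032956]
slide_grip [272. 201.] 0.59 [ 515.1 -171.7   76. ]
slide_grip [ 48. 201.] 0.32 [515.7  24.5  76. ]
blank [271. 200.] 0.64 [ 500.2 -170.    21. ]
blank [326.  32.] 0.59 [ 649.9 -217.7   21. ]
fitting [237. 293.] 0.89 [ 402. -135.   21.]
fitting [196.  32.] 0.83 [ 651.9 -105.    21. ]
union_nut [104. 179.] 0.69 [521.2  -3.3  15. ]
```

View pics/w1.png

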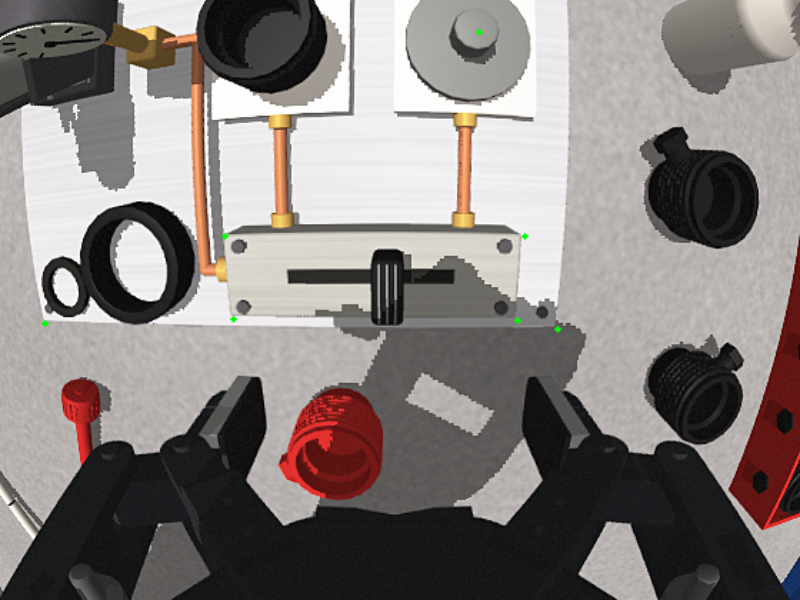

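Emit:
send_rows:
  targets:
    - [0,0.005,0,0.01,0,0,0]
    - [0,0.004,0,0.02,0,0,0]
    - [0,0,0,0.02,0,0,0]
    - [0,0,0,0.01,0,0,0]
    - [0,0,0,0,0,0,0]
    - [0,0,0,0,0,0,0]
    - [0,0,0,0,0,0,0]
    - [0,0,0,0,0,0,0]
    - [0,0,0,0,0,0,0]
    - [0,0,0,0,0,0,0]

```text
time_s: 3.95
eef_pos: [511.0, -177.5, 118.1]
ee_rot: [0.0, 1.0, -0.0, 0.0]
force: [0.6, 0.3, -0.1]
grip_width: 0.495
grip_force: 0.0
```

Run:
```python
from h import *
w=ctrl.capture('wrist');s,p,R=st();print(s['time_s'],p,R.round(3).tolist(),s['force'],s['grip_width'])
for o in ctrl.landmark_of('slide_grip',w)[:2]: print(np.round(o['point']),round(o['score'],2),onz(wray(w,o['point']),76).round(1))
save(w,'w2.png')
```

```text
4.0 [ 511.03354298 -177.53077702  118.03391779] [[1.0, -0.0, 0.0], [-0.0, -1.0, -0.0], [0.0, 0.0, -1.0]] [-0.68415601 -0.28766618  0.1079717 ] 0.5032303493160936
[267. 240.] 0.96 [ 516.8 -170.7   76. ]
```

View pics/w2.png

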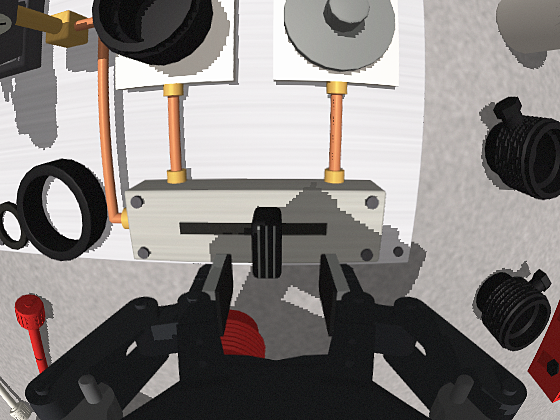

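The selector grip is at (267,240) in the wrist view, between the fingers, and the way down is clear. I'll descend and grip it.

Emit:
send_rows:
  targets:
    - [0,0.0055,-0.0065,0,0,0,0]
    - [0,0,0,0.013,0,0,0]
    - [0,0,0,0.013,0,0,0]
    - [0,0,0,0.013,0,0,0]
    - [1,0,0,0,0,0,0]
    - [1,0,0,0,0,0,0]
    - [1,0,0,0,0,0,0]
    - [1,0,0,0,0,0,0]
    - [1,0,0,0,0,0,0]
    - [1,0,0,0,0,0,0]
  squeeze: 30

```text
time_s: 5.3
eef_pos: [516.4, -171.1, 78.8]
ee_rot: [-0.0, 1.0, -0.0, -0.0]
force: [0.5, -2.1, -8.8]
grip_width: 0.181
grip_force: 34.2
```

Run:
```python
from h import *
s,p,R=st();print(s['time_s'],p,s['force'],s['grip_width'],s['grip_force'])
```

```text
5.3 [ 516.35913145 -171.05862602   78.79315509] [ 0.52652112 -2.1405542  -8.78697118] 0.1806729104360426 34.17457580566406
```

Emit:
send_rows:
  targets:
    - [1,0,-0.006,0,0,0,0]
    - [1,0,-0.008,0,0,0,0]
    - [1,0,-0.008,0,0,0,0]
    - [1,0,-0.008,0,0,0,0]
    - [1,0,-0.006,0,0,0,0]
    - [1,0,-0.003,0,0,0,0]
    - [1,0,-0.002,0,0,0,0]
    - [1,0,-0.001,0,0,0,0]
    - [1,0,0,0,0,0,0]
    - [1,0,0,0,0,0,0]

```text
time_s: 6.55
eef_pos: [516.5, -128.9, 78.9]
ee_rot: [-0.0, 1.0, -0.0, -0.0]
force: [3.5, -0.6, -16.9]
grip_width: 0.176
grip_force: 33.3
```

Emit:
send_rows:
  targets:
    - [1,0,-0.001,0,0,0,0]
    - [1,0,-0.001,0,0,0,0]
    - [1,0,-0.001,0,0,0,0]
    - [1,0,-0.001,0,0,0,0]
    - [1,0,-0.001,0,0,0,0]
    - [1,0,0,0,0,0,0]
    - [1,0,0,0,0,0,0]
    - [1,0,0,0,0,0,0]
    - [1,0,0,0,0,0,0]
    - [1,0,0,0,0,0,0]

```text
time_s: 7.8
eef_pos: [516.5, -127.1, 78.9]
ee_rot: [0.003, 1.0, -0.0, 0.0]
force: [1.7, -20.2, -23.0]
grip_width: 0.18
grip_force: 32.6
```

The selector is against its stop: it stalled at y=-127 with 20 N pushing back. I'll let go, lift, and tilt the tool over the cylinder.

Emit:
send_rows:
  targets:
    - [0,0,0.003,0,0,0,0]
    - [0,0,0,0,0,0,0]
    - [0,0,0,0,0,0,0]
    - [-0.4,0,0,-0.02,0,0,0]
    - [-0.4,0,0,-0.05,0,0,0]
    - [-0.4,0,0,-0.06,0,0,0]
    - [-0.4,0.02,-0.04,-0.04,0,0,0]
    - [-0.4,0.02,-0.05,-0.03,0,0,0]
    - [-0.4,0.026,-0.05,0,0,0,0]
    - [-0.4,0,-0.035,0,0,0,0]

```text
time_s: 9.05
eef_pos: [583.2, 50.5, 279.2]
ee_rot: [-0.0, 1.0, 0.001, 0.0]
force: [-0.9, -0.1, -0.7]
grip_width: 0.701
grip_force: 0.0
```

Emit:
send_rows:
  targets:
    - [-0.4,0,0,0,0,0.1,0]
    - [-0.4,0,0,0,0,0.1,0]
    - [-0.4,0,0,0,0,0.1,0]
    - [-0.4,0,0,0,0,0.049,0]
    - [-0.4,0,0,0,0,0,0]
    - [-0.4,0,0,0,0,0,0]
    - [-0.4,0,0,0,0,0,0]
    - [-0.4,0,0,0,0,0,0]
    - [-0.4,0,0,0,0,0,0]
    - [-0.4,0,0,0,0,0,0]

```text
time_s: 10.3
eef_pos: [582.6, 47.9, 279.0]
ee_rot: [0.0, 0.985, -0.0, 0.174]
force: [-0.7, -0.4, 1.1]
grip_width: 0.701
grip_force: 0.0
```

```bash
cat > look.py <<'E'
from h import *
import sys
w=ctrl.capture('wrist');a=ctrl.capture('scene');b=ctrl.capture('side');s,p,R=st();print(s['time_s'],p.round(1),R.round(3).tolist(),np.round(s['force'],1),s['grip_width'])
for n in ['rod','cylinder','slide_grip']:
  for c,pp in(('w',w),('a',a),('b',b)):
    f=wray if c=='w' else ray
    for o in ctrl.landmark_of(n,pp)[:3]:
        print(n,c,np.round(o['point'],1),round(o['score'],2),onz(f(pp,o['point']),{'rod':194,'cylinder':164,'slide_grip':76}[n]).round(1))
save(w,sys.argv[1])
E
python3 look.py w3.png
```

```text
10.45 [582.6  47.9 279. ] [[0.94, -0.0, 0.342], [-0.0, -1.0, -0.0], [0.342, 0.0, -0.94]] [-0.1 -0.4 -0. ] 0.7012046648053137
rod w [278.3 221. ] 0.84 [613.8  47.9 194. ]
rod w [428.7 304. ] 0.54 [548.8 -68.4 194. ]
rod w [537.6 333.3] 0.2 [ 503.7 -199.4  194. ]
rod a [232.4 240.6] 0.85 [609.4  42.7 194. ]
rod a [315.6 249.5] 0.59 [490.  181.7 194. ]
rod a [410.9 243.3] 0.54 [323.7 306.7 194. ]
rod b [275.  225.7] 0.73 [ 399.8 -139.1  194. ]
rod b [208.9 203.2] 0.7 [213.9 -22.2 194. ]
rod b [340.  185.2] 0.58 [603.7  43.  194. ]
cylinder w [277.7 208.2] 0.67 [624.3  48.1 164. ]
cylinder a [230.2 251.6] 0.83 [619.9  43.1 164. ]
cylinder b [341.7 190.4] 0.57 [614.  59. 164.]
slide_grip w [426.9 306.1] 0.47 [ 514.  -127.3   76. ]
slide_grip a [231.1 212.8] 0.48 [ 507.9 -126.9   76. ]
slide_grip a [206.4 168.2] 0.38 [ 454.6 -332.2   76. ]
slide_grip b [318.4 251.6] 0.58 [ 522.1 -119.5   76. ]
slide_grip b [346.5 346.2] 0.27 [ 545.4 -432.5   76. ]
```

View pics/w3.png

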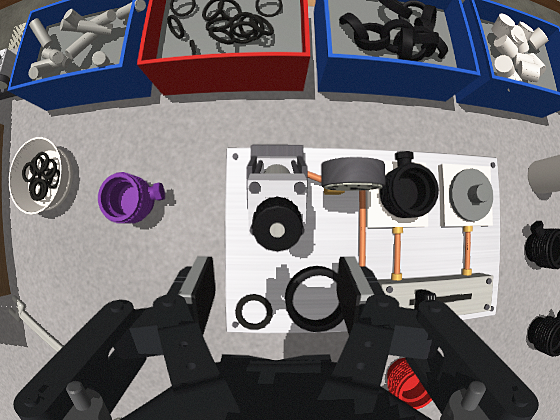

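Run:
```python
from h import *
w=ctrl.capture('wrist');q=[590,-87,0]
im=w['img'].copy()
big=cv2.resize(im[130:350,210:510],None,fx=2.6,fy=2.6,interpolation=3)
t=np.radians(20);ax=np.array([-np.sin(t),0,np.cos(t)]);m=np.array([34,135,164])
for P in [(-100,-160,51),(-50,-160,51),(-100,10,51),(-50,10,51),(-75,-40,86),(-120,-200,15),(120,-200,15),(-120,200,15),(120,200,15),m+44*ax,m+[21.6,23,7.9],m+[21.6,-23,7.9]]:
    u=(wproj(w,W(q,P))-(210,130)+.5)*2.6; cv2.circle(big,tuple(int(v) for v in u),2,(0,255,0),-1)
w['img']=big;save(w,'w4.png')
```

```text
(no output)
```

View pics/w4.png

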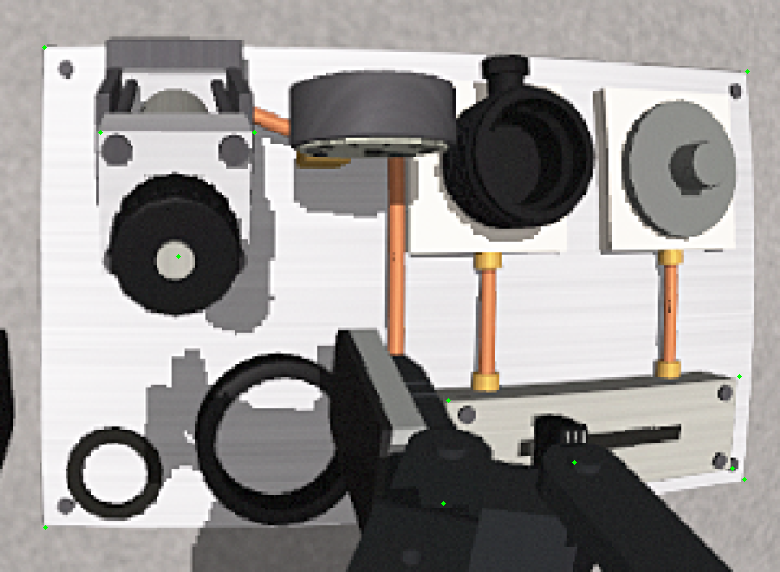

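The overlay matches the picture: plate corners, cap and valve block corner all coincide. The selector is at the fitting's end of the slot. The knob's face is at (175,260) in the crop, within 1 mm of my prediction. I'll descend along the bore axis.

Emit:
send_rows:
  targets:
    - [-0.4,-0.001,-0.0006,0.012,0,0,0]
    - [-0.4,0,0,0.016,0,0,0]
    - [-0.4,0,0,0.016,0,0,0]
    - [-0.4,0,0,0.014,0,0,0]
    - [-0.4,0,0,0.012,0,0,0]
    - [-0.4,0,0,0.01,0,0,0]
    - [-0.4,0,0,0.008,0,0,0]
    - [-0.4,0,0,0,0,0,0]
    - [-0.4,0,0,0,0,0,0]
    - [-0.4,0,0,0,0,0,0]

```text
time_s: 12.2
eef_pos: [611.8, 48.5, 196.5]
ee_rot: [0.0, 0.985, -0.0, 0.174]
force: [0.5, 0.2, -1.2]
grip_width: 0.7
grip_force: 0.0
```

Run:
```python
from h import *
w=ctrl.capture('wrist');s,p,R=st();print(s['time_s'],p.round(1),np.round(s['force'],1))
for o in ctrl.landmark_of('rod',w)[:2]: print(o['point'],o['score'],'TCP px',wproj(w,p))
for d in(0,-12): 
  print(d,wproj(w,p+R@[0,0,d]))
w['img']=cv2.resize(w['img'][120:420,130:430],None,fx=2,fy=2);save(w,'w5.png')
```

```text
12.25 [611.8  48.5 196.4] [ 0.4 -0.5  0.5]
[279.2, 285.7] 0.79 TCP px [279.67396895 289.02698946]
0 [279.67396895 289.02698946]
-12 [279.99233814 303.95682039]
```

View pics/w5.png

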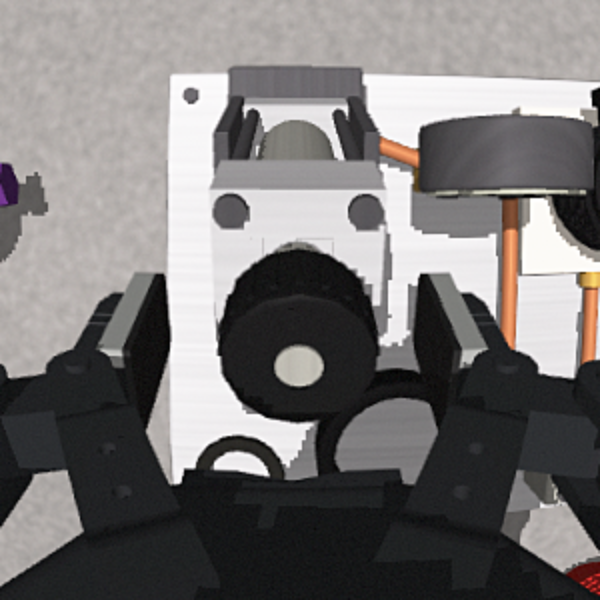

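The knob's face is at (279,303), against (280,304) expected for the TCP axis, and it is centred between the pads. I'll close on it.

Emit:
send_rows:
  targets:
    - [1,0,0,0,0,0,0]
    - [1,0,0,0,0,0,0]
    - [1,0,0,0,0,0,0]
    - [1,0,0,0,0,0,0]
    - [1,0,0,0,0,0,0]
    - [1,0,0,0,0,0,0]
    - [1,0,0,0,0,0,0]
    - [1,0,0,0,0,0,0]
    - [1,0,0,0,0,0,0]
    - [1,0,0,0,0,0,0]
  squeeze: 40

```text
time_s: 13.55
eef_pos: [612.0, 48.2, 196.5]
ee_rot: [0.0, 0.985, -0.0, 0.174]
force: [-1.4, -5.0, 4.8]
grip_width: 0.382
grip_force: 40.4
```

```bash
cat > f.py <<'E'
from h import *
s,p,R=st();print(s['time_s'],p.round(1),'tool force',(R.T@np.array(s['force'])).round(1),s['grip_width']*85,s['grip_force'])
E
python3 f.py
```

```text
13.55 [612.   48.2 196.5] tool force [ 0.3  5.1 -5. ] 32.49326669178302 40.39477586746216
```

Emit:
send_rows:
  targets:
    - [1,0,0.0006,0,0,0,0]
    - [1,0,0,-0.001,0,0,0]
    - [1,0,0,-0.002,0,0,0]
    - [1,0,0,-0.003,0,0,0]
    - [1,0,0,-0.004,0,0,0]
    - [1,0,0,-0.004,0,0,0]
    - [1,0,0,-0.004,0,0,0]
    - [1,0,0,-0.002,0,0,0]
    - [1,0,0,0,0,0,0]
    - [1,0,0,0,0,0,0]

```text
time_s: 14.8
eef_pos: [604.9, 47.8, 213.4]
ee_rot: [-0.0, 0.985, -0.0, 0.173]
force: [7.7, -3.5, -7.2]
grip_width: 0.382
grip_force: 41.2
```

```bash
python3 f.py
```

```text
14.8 [604.9  47.8 213.4] tool force [4.8 3.5 9.4] 32.49934260615277 41.175899505615234
```

Emit:
send_rows:
  targets:
    - [1,0.0007,0.0005,0,0,0,0]
    - [1,0,0,-0.002,0,0,0]
    - [1,0,0,-0.003,0,0,0]
    - [1,0,0,-0.004,0,0,0]
    - [1,0,0,-0.004,0,0,0]
    - [1,0,0,-0.004,0,0,0]
    - [1,0,0,-0.002,0,0,0]
    - [1,0,0,-0.001,0,0,0]
    - [1,0,0,0,0,0,0]
    - [1,0,0,0,0,0,0]

```text
time_s: 16.05
eef_pos: [598.7, 47.5, 233.9]
ee_rot: [-0.0, 0.985, -0.0, 0.174]
force: [1.4, 0.5, -6.4]
grip_width: 0.384
grip_force: 41.6
```

```bash
python3 f.py
```

```text
16.05 [598.7  47.5 233.9] tool force [-0.8 -0.5  6.5] 32.66690428833698 41.55349016189575
```

Emit:
send_rows:
  targets:
    - [1,0,0,-0.001,0,0,0]
    - [1,0,0,-0.002,0,0,0]
    - [1,0,0,-0.002,0,0,0]
    - [1,0,0,-0.0003,0,0,0]
    - [1,0,0,0,0,0,0]
    - [1,0,0,0,0,0,0]
    - [1,0,0,0,0,0,0]
    - [1,0,0,0,0,0,0]
    - [1,0,0,0,0,0,0]
    - [1,0,0,0,0,0,0]

```text
time_s: 17.3
eef_pos: [596.9, 47.5, 238.9]
ee_rot: [0.0, 0.985, -0.0, 0.174]
force: [0.6, 1.5, -4.7]
grip_width: 0.386
grip_force: 41.6
```

```bash
python3 f.py
python3 - <<'E'
from h import *
w=ctrl.capture('wrist');a=ctrl.capture('scene');b=ctrl.capture('side')
for c,p in(('w',w),('a',a),('b',b)):
  for n in('groove','cylinder','rod'):
    for o in ctrl.landmark_of(n,p)[:2]: print(c,n,np.round(o['point'],1),round(o['score'],2))
m=W([589.5,-86.7,0],(34,135,164));print('mouth px',wproj(w,m),proj(a,m),proj(b,m))
u=proj(a,m).astype(int);v=proj(b,m).astype(int);k=wproj(w,m).astype(int)
c=[cv2.resize(p['img'][y-25:y+25,x-25:x+25],(400,400),interpolation=cv2.INTER_CUBIC) for p,(x,y) in((w,k),(a,u))]
w['img']=np.hstack(c);save(w,'g.png')
E
```

```text
17.3 [596.9  47.5 238.9] tool force [-1.  -1.5  4.7] 32.77234900674048 41.57826840877533
w groove [278.8 224. ] 0.8
w cylinder [276.9 228.1] 0.59
w cylinder [ 35.1 353.7] 0.23
w rod [276.6 283.3] 0.83
a groove [340.  247.2] 0.68
a groove [401.5 262.9] 0.63
a cylinder [228.3 252.2] 0.93
a rod [410.5 237.1] 0.9
a rod [237.2 226.4] 0.64
b groove [231.1 196.4] 0.74
b groove [345.2 193.2] 0.65
b cylinder [344.9 190.9] 0.7
b rod [210.7 200.4] 0.72
b rod [271.9 225. ] 0.7
mouth px [277.04001875 227.83373113] [230.22677383 253.83446125] [345.37539133 192.17976469]
```

View pics/g.png

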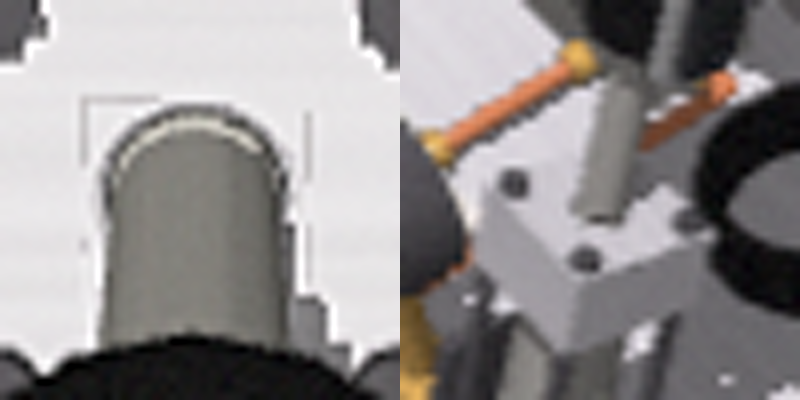

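Run:
```python
from h import *
w=ctrl.capture('wrist')
old=cv2.imread('pics/w5.png')[::2,::2]; new=cv2.cvtColor(w['img'],cv2.COLOR_RGB2BGR)[120:420,130:430]
for im in(old,new):
    g=im.min(2)[165:200,130:168]; m=g>130; y,x=np.nonzero(m); print(m.sum(),x.mean()+130+130,y.mean()+165+120)
a=ctrl.capture('scene');b=ctrl.capture('side')
t=np.radians(20);ax=np.array([-np.sin(t),0,np.cos(t)]);m=W([589.5,-86.7,0],(34,135,164))
for p,r in((a,np.array([.52,.85,.18])),(b,np.array([-.1,-1,0]))):
    c=-np.array(p['R']).T@p['t']-m; c-=ax*(c@ax); c*=7/np.linalg.norm(c)
    g=cv2.cvtColor(p['img'],cv2.COLOR_RGB2GRAY)
    pts=np.array([proj(p,m+c+s*ax) for s in np.arange(-10,14,1)],np.float32)
    print(pts[0],pts[-1]);print([(int(s),int(v)) for s,v in zip(np.arange(-10,14,1),cv2.remap(g,pts[:,:1],pts[:,1:],1).ravel())])
z=[cv2.resize(a['img'][235:265,210:250],(400,300),interpolation=0),cv2.resize(b['img'][175:205,325:365],(400,300),interpolation=0)]
k=cv2.resize(w['img'][205:245,250:305],(550,400),interpolation=0)
w['img']=np.vstack([np.hstack(z)[:200+100],np.pad(k[:300],((0,0),(0,250),(0,0)))]);save(w,'g2.png')
```

```text
370 279.22162162162164 303.0
385 275.3272727272727 301.77402597402596
[229.00145 259.20578] [230.78308 251.39581]
[(-10, 102), (-9, 124), (-8, 156), (-7, 183), (-6, 198), (-5, 200), (-4, 201), (-3, 199), (-2, 193), (-1, 188), (0, 167), (1, 128), (2, 90), (3, 84), (4, 103), (5, 121), (6, 127), (7, 126), (8, 126), (9, 126), (10, 126), (11, 127), (12, 126), (13, 126)]
[346.66214 195.91423] [344.6863  190.17992]
[(-10, 174), (-9, 176), (-8, 179), (-7, 180), (-6, 181), (-5, 178), (-4, 175), (-3, 171), (-2, 166), (-1, 157), (0, 148), (1, 138), (2, 129), (3, 124), (4, 118), (5, 113), (6, 108), (7, 108), (8, 107), (9, 106), (10, 106), (11, 108), (12, 109), (13, 109)]
```

View pics/g2.png

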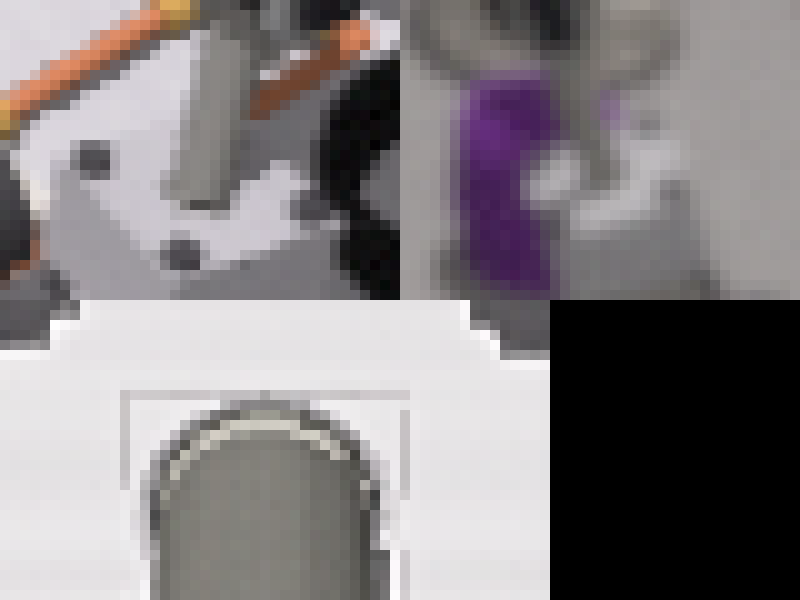

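```bash
python3 - <<'E'
from h import *
w=ctrl.capture('wrist');s,p,R=st()
from scipy.optimize import brentq
t=np.radians(20);ax=np.array([-np.sin(t),0,np.cos(t)]);
new=cv2.cvtColor(w['img'],cv2.COLOR_RGB2BGR)[120:420,130:430];g=new.min(2)[165:200,130:168];y,x=np.nonzero(g>130);uv=(x.mean()+260,y.mean()+285)
def at(dp): v=dict(w);v['t']=np.array(w['t'])-np.array(w['R'])@dp;return v
old=at(np.array([611.8,48.5,196.4])-p)
def s_of(v,uv,m):  # ray/plane: plane through axis with normal tool... solve in xz-plane
    c,d=wray(v,uv); A=np.array([[ax[0],-d[0]],[ax[2],-d[2]]]); r=np.linalg.solve(A,[c[0]-m[0],c[2]-m[2]]); return r[0],(c+d*r[1])[1]
m0=np.array([0,0,164.])
X=brentq(lambda X:s_of(old,(279.22,303.),m0+[X,0,0])[0]-44,550,700)
print('mouth x',X,'old',s_of(old,(279.22,303.),m0+[X,0,0]),'new s,y',s_of(w,uv,m0+[X,0,0]),uv,p)
for X2 in(622,623.5,625): print(X2,s_of(old,(279.22,303.),m0+[X2,0,0])[0],s_of(w,uv,m0+[X2,0,0])[0])
E
python3 f.py
```

```text
mouth x 622.5804992031294 old (np.float64(44.00000000000007), np.float64(48.77980748752502)) new s,y (np.float64(87.28705938938865), np.float64(49.37547551437784)) (np.float64(275.3307291666667), np.float64(301.7994791666667)) [596.88155306  47.46464711 238.78604789]
622 42.98681024984182 86.26730411584734
623.5 45.604875213659795 88.90233427965437
625 48.222940177477774 91.5373644434614
18.1 [596.9  47.5 238.8] tool force [-1.2 -1.   4.9] 32.719585167663524 41.57727062702179
```

Emit:
send_rows:
  targets:
    - [1,0,0,-0.0008,0,0,0]
    - [1,0,0,-0.0006,0,0,0]
    - [1,0,0,0,0,0,0]
    - [1,0,0,0,0,0,0]
    - [1,0,0,0,0,0,0]
    - [1,0,0,0,0,0,0]
    - [1,0,0,0,0,0,0]
    - [1,0,0,0,0,0,0]
    - [1,0,0,0,0,0,0]
    - [1,0,0,0,0,0,0]

```text
time_s: 19.35
eef_pos: [596.4, 47.5, 240.1]
ee_rot: [0.0, 0.985, -0.0, 0.174]
force: [2.1, 1.2, -8.4]
grip_width: 0.384
grip_force: 41.4
```

```bash
python3 f.py
python3 - <<'E'
from h import *
w=ctrl.capture('wrist');a=ctrl.capture('scene');b=ctrl.capture('side')
for c,p in(('w',w),('b',b)):
  for n in('groove','cylinder'):
    for o in ctrl.landmark_of(n,p)[:3]: print(c,n,np.round(o['point'],1),round(o['score'],2))
g=w['img'].min(2)[285:320,260:298];y,x=np.nonzero(g>130);print(x.mean()+260,y.mean()+285)
g=cv2.cvtColor(a['img'],cv2.COLOR_RGB2GRAY)[248:262,225:236];print(g)
g=cv2.cvtColor(w['img'],cv2.COLOR_RGB2GRAY)[210:232,274:281:2];print(g.T)
E
```

```text
19.35 [596.4  47.5 240.1] tool force [-0.9 -1.2  8.6] 32.66991764939591 41.3510799407959
w groove [282.1 226.6] 0.68
b groove [250.6 223.4] 0.73
b groove [228.6 194.1] 0.71
b groove [344.  191.8] 0.6
b cylinder [342.3 191.7] 0.6
275.3246753246753 301.77402597402596
[[204 201 182 145 134 137 132 121 103  92  97]
 [203 203 187 147 135 135 129 117  95  85  95]
 [204 203 164 134 135 136 129 115  89  96  99]
 [200 201 161 137 135 134 125 108  86  92  97]
 [204 174 142 134 138 132 121 102  94  96  99]
 [192 148 106 123 135 130 120  97  92 172 196]
 [202 146 101  91 121 129 114  91 145 193 201]
 [200 200 171 136  91  64  83  86 167 200 203]
 [198 201 182 181 182 164 146 159 193 202 201]
 [201 202 198 202 202 200 198 199 203 203 202]
 [200 199 165 163 195 204 201 199 201 204 204]
 [196 151  93  83 108 182 202 202 200 201 203]
 [161 107  76  77  79 153 193 204 199 176 163]
 [168 128  78  67  60 170 176 165 129 107 115]]
[[228 230 234 235 185 129 137 203 159 125 131 131 130 132 129 127 128 131
  128 131 132 131]
 [228 231 234 232 125 122 155 203 140 127 128 128 129 129 130 127 129 130
  126 129 129 127]
 [229 230 233 232 157 118 138 206 135 124 125 127 128 127 125 129 129 127
  127 127 126 126]
 [228 231 232 233 210 112  79 172 200 103 117 118 119 120 120 120 119 118
  120 120 119 121]]
```

```bash
python3 -c "
from rig import ctrl
print(ctrl.finish_job())"
```

```text
the job is handed in; nothing more can be done
None
```

I slid the selector fully to the fitting's side, then drew the rod about 45 mm along the bore and handed the job in with the knob held. The draw measured 44.6 mm by camera and 46.3 mm by arm position, so the groove should be within about 1.5 mm of the mouth; the verdict was not shown.

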